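# Set out the pipe repair kit in the grey tray

## Task

Set out the pipe repair kit in the grey tray, whose front is the side towards the robot: stand the bronze nipple midway between the jar of screws and the blue box, lay the chrome wrench behind the nipple, centred on it and parallel to the tray's back edge, stand the black iron cap squarely in front of the jar without touching it, and stack the yellow box squarely on the blue box with its notch over the blue box's key so that it sits fully down. Work round the jar, the blue box, the galvanised nipple and the tape measure: they stay where they are.

Things in the scene. Friction and masses are not known exactly. Their poses are not given: they have to be found in the camera images.
- tray: Low grey plastic tray, fixed, 260 (x) by 280 (y) mm outside, rim 16 mm high, walls and floor 5 mm thick. Origin: centre of underside. +x points to its back edge (away from the robot), +y to its left end as the robot sees it. The jar and the blue box stand on its line x = 0, one 95 mm left, one 95 mm right of its centre (which is which varies), so the nipple's place is its centre
- jar: Open clear glass jar of rusted lag screws standing in the tray, round, 60 mm across, 64 mm high, 0.6 kg, loose, not to be moved. Origin: centre of underside, z up; x and y axes parallel to the tray's
- blue_box: Closed blue parts box standing in the tray, 56 by 56 mm, 40 mm high, 0.6 kg, loose, not to be moved; turned up to 0.7 rad from the tray. On its flat top a white key 14 (x) by 12 (y) mm, 9 mm high, centred 20 mm from the middle towards its +x side. Origin: centre of underside, z up
- yellow_box: Open yellow parts box, bolts fixed inside, 56 x 56 mm, 40 high, 0.15 kg. Origin: centre of underside, z up. Notch in its underside 20 mm wide (y), 12 high, open at the +x side, 22 mm deep (x 6 to 28 mm); a white tab on the +x rim is above it. With its axes as the blue box's, the key enters (4 mm play each side) and it sits flat, origin 40 mm above the blue box's; else it rides up on the key
- bronze_nipple: Brown bronze pipe nipple standing upright, 50 mm high, 26 mm across with a hexagon collar about 32 mm across from 18 to 32 mm above its foot, 0.15 kg. Origin: centre of its underside; z up. 
- wrench: Chrome wrench lying flat, 138 mm long along its x axis (ring end at -x, open jaw at +x), handle 12 mm wide with its top 9 mm above the counter, ends 22 mm wide and 10 mm high, 0.12 kg. Origin: middle of its length, on its underside; z up. Either end may point left.
- iron_cap: Black iron pipe cap, round, 40 mm across (43 at the foot), 28 mm high plus a 12 mm square stub 6 mm high on top, 0.18 kg. Origin: centre of underside, z up. Its place: on the tray floor between the jar and the tray's front wall, in line with the jar along the tray's x axis; the middle of that gap is 78 mm from the jar's centre
- galvanised_nipple: Bright grey galvanised pipe nipple, the same shape and size as the bronze one, standing among the loose things on the counter. Not needed; it stays where it is. Origin: centre of its underside; z up. 
- tape_measure: Orange and black tape measure, 58 (x) by 34 (y) by 52 mm high, standing on the counter among the loose things. Not needed; it stays where it is. Origin: centre of its underside; z up. 
There are look-alikes about, which are no part of the job. Of the things shaped like the bronze_nipple, the brown one is meant.

How it is judged:
By the outcome, as a careful person would: the job done as asked, in the order asked, and still so for the second after the job is handed in, with the robot touching nothing.
It also fails if it takes over 118 s, if anything falls off the work surface, if the arm or the gripper's body presses on something with over 40 N, if the wrist force passes 120 N, or if a joint passes its speed limit or range.

## Robot

A 6-joint arm with a two-finger parallel gripper is mounted at the origin on the work surface. World frame = base frame: x ahead of the robot, y to its left, z up, the work surface at z = 0. Lengths are in m, angles in degrees, forces in N, time in s.
With the tool pointing down it reaches from about 0.4 to 0.825 m from the base axis. Payload 7 kg.
Tool frame: the origin (TCP) lies at the very end of the fingers, on their centre line; the grasp point (between the pads) lies 19 mm behind it; z points along the fingers, y is the line along which they close (so a half turn about z gives the same grasp; the last joint's range is limited). The gripper opens to 88 mm and grips with 3 to 60 N. Pads are 19 mm wide; open, the fingers measure 130 mm over their backs; the gripper's body (78 mm by 193 mm) begins 47 mm behind the grasp point.
Start: joints at [-57.462, 20.546, 0.682, 0, -70.136, -16.507], TCP at [0.186, -0.649, 0.227] pointing down, gripper open.
Joint ranges: [-176.03, 176.03], [-82.01, 121.73], [-58.28, 71.71], [-173.87, 95.51], [-174.79, -0.11], [-173.66, 173.66]. Speed limits (degrees/s): [136.94, 136.94, 172.46, 180, 180, 180].

## Interface

Orientations are given as [roll, pitch, yaw] about the fixed x, y, z axes, in that order (R = Rz(yaw) Ry(pitch) Rx(roll)).
In Python, from plant import get_obs, snapshot, camera_params, close_job, boxes_of, cut_out, landmark_of gives the robot as it stands.
- The arm moves only by the shell command python3 -m inch 'ROWS' [OPENING]. ROWS is text: rows parted by semicolons, each of 6 numbers parted by spaces: the shift along the tool's x, y, z in units of 30 cm (1.0 is 30 cm), then the turn, a rotation vector about the tool's x, y, z in units of pi rad (1.0 is pi rad). A call has 1 to 10 rows; each row is the pose to reach, as a shift and turn from the pose commanded when the call began, along the tool's axes at that moment, turning the shorter way round; what a row does not reach only later rows make up. A row lasts 1/12 s, in which the tool goes at most 41.7 mm and 7.16 degrees, less where a joint would pass 70% of its speed; a pose out of reach is approached as far as the arm can. A call with a number of a shift or a turn outside -1 to 1 is refused whole. A call with a gripper value outside its range is refused whole. OPENING is the closure, from -1 (fully open) to 1 (shut), set as the call begins (- or left out, the last holds). The fingers move at their own pace and stop on an object; the grip force is fixed at half the most. Time passes only in rows, so rows that repeat a pose let the fingers close. It gives the time, the measured TCP pose, the force, the opening and the grip force at its end, in the units of the state.
- get_obs(): the state, without advancing time (a new reading comes with each control period).
- snapshot(name): name is "scene" or "top" or "wrist"; returns the picture (480x640x3 uint8, red, green, blue); there is no depth.
- camera_params(name): a dict with "mtx" (3x3 intrinsics, pixels), "rvec" (rotation vector, rad) and "tvec" (3), from world to camera coordinates, as OpenCV has them. Camera axes: x right, y down, z forward; pixel columns grow to the right and rows downward; lengths in m; the calibration is good to about 2 mm. A picture is of the moment at which its call begins: read the wrist's pose just before it. camera_params takes no time and is no camera call; for the wrist camera it gives the pose at the moment of the call.
- close_job(): hands the job in; it is judged then, once.
Trained networks look in the newest picture that a camera, given by its name, has taken for a name from the list of things; names that differ only in an ending like _2 or _b are one class to them, and where a whole thing is asked for, a point or a joint stands for the part that bears it (a point fixed in the world has none). Each returns a list of dicts, best first, with "p" (0 to 1); they miss things now and then, are a little off and sometimes report something else, mostly with a low value. They report only what shows in the picture. A call takes as long as a camera call. They do not tell look-alikes from the thing itself.
- boxes_of(camera, thing): "rect" ([left, top, width, height] in pixels, round what is visible of it).
- cut_out(camera, thing): "pixels" (480x640 bool, what is visible of it) and "rect" ([left, top, width, height] in pixels, round what is visible of it).
- landmark_of(camera, thing): "uv" ([column, row] in pixels: a listed point, or the origin of a listed thing).
The state is a dict: "clock": time; "joint_pos": joint angles; "qvel": joint speeds; "tau": joint torques, N m; "tool_pos": TCP position; "orientation": TCP orientation; "force": force on the tool from outside, world axes, zero at the start; "moment": the same for the moment, N m; "opening": finger opening in m; "gripper_force": force on a finger pad.
Only numpy, scipy, OpenCV 4.12 (cv2) and the standard library are available. Lean on these libraries where they do the work, as an engineer would, in place of code of your own. Each camera call takes 0.05 s, during which the arm holds its last target. There are 200 camera calls.

## Working session

There is one attempt and no reset: what is moved stays moved. The work goes in short steps, Python scripts to look and compute and a shell command to move; the robot and the scene stay as the last step left them, time stands still between calls to the robot, and variables do not carry over. Pictures are saved under pics/ and viewed, at most 14 in all, crops included, and the job is handed in when it is done.

```bash
ls; mkdir -p pics
python3 - <<'E'
from plant import *
import cv2
for c in("scene","top"):
    im=snapshot(c); cv2.imwrite(f"pics/{c}0.png",im[:,:,::-1])
    for t in ["tray","jar","blue_box","yellow_box","bronze_nipple","wrench","iron_cap","galvanised_nipple","tape_measure"]:
        print(c,t,[(r['rect'],round(r['p'],2)) for r in boxes_of(c,t)][:4],[([round(float(x)) for x in r['uv']],round(r['p'],2)) for r in landmark_of(c,t)][:4])
o=get_obs();print(o)
for c in("scene","top","wrist"):print(camera_params(c))
E
```

```text
pics
scene tray [([238.3, 234.8, 122.7, 104.2], 0.89)] [([302, 286], 0.77)]
scene jar [([329.2, 264.0, 27.5, 38.2], 0.6)] [([345, 285], 0.57)]
scene blue_box [([248.9, 262.1, 26.7, 29.5], 0.93)] [([267, 280], 0.56)]
scene yellow_box [([169.5, 298.9, 31.8, 35.1], 0.58)] [([186, 318], 0.58)]
scene bronze_nipple [([471.5, 201.2, 13.3, 19.9], 0.66), ([445.1, 183.3, 17.1, 21.3], 0.53), ([407.4, 212.7, 14.0, 15.6], 0.49), ([437.3, 209.0, 16.6, 17.9], 0.48)] [([473, 218], 0.77), ([450, 196], 0.67), ([412, 228], 0.48)]
scene wrench [([416.9, 251.3, 57.3, 20.8], 0.86)] [([444, 261], 0.74)]
scene iron_cap [([433.5, 290.9, 20.3, 26.5], 0.79)] [([443, 303], 0.76)]
scene galvanised_nipple [([181.1, 219.7, 12.6, 17.7], 0.71)] [([191, 234], 0.59)]
scene tape_measure [([165.2, 252.6, 22.7, 28.9], 0.8)] [([175, 268], 0.95)]
top tray [([279.3, 141.8, 151.5, 143.9], 0.74)] [([354, 212], 0.94)]
top jar [([290.5, 193.5, 30.8, 32.7], 0.81)] []
top blue_box [([387.8, 202.7, 32.0, 26.5], 0.96), ([280.5, 139.6, 148.6, 147.2], 0.26)] [([401, 218], 0.66)]
top yellow_box [([472.5, 155.9, 40.9, 35.0], 0.85)] [([
[... 1410 characters left out ...]
.        ,   0.        ,   1.        ]]), 'rvec': array([ 1.95171051,  1.85129756, -0.51956591]), 'tvec': array([-0.04711942, -0.37780368,  1.71460879])}
{'mtx': array([[558.60901899,   0.        , 316.93532505],
       [  0.        , 558.60901899, 241.58747705],
       [  0.        ,   0.        ,   1.        ]]), 'rvec': array([ 2.14238744, -2.1849429 ,  0.11799634]), 'tvec': array([0.06251362, 0.49577841, 1.06489484])}
{'mtx': array([[431.77225516,   0.        , 314.79747364],
       [  0.        , 431.77225516, 241.90007054],
       [  0.        ,   0.        ,   1.        ]]), 'rvec': array([-1.76445292, -2.34397861, -0.36252189]), 'tvec': array([ 0.67583405, -0.0376246 ,  0.39120127])}
```

Run:
```python
import cv2
a=cv2.imread("pics/top0.png"); cv2.imwrite("pics/top0c.png",cv2.resize(a[110:380,110:560],(800,480),interpolation=cv2.INTER_CUBIC))
a=cv2.imread("pics/scene0.png"); cv2.imwrite("pics/scene0c.png",cv2.resize(a[150:360,140:520],(800,442),interpolation=cv2.INTER_CUBIC))
```

```text
(no output)
```

View pics/top0c.png

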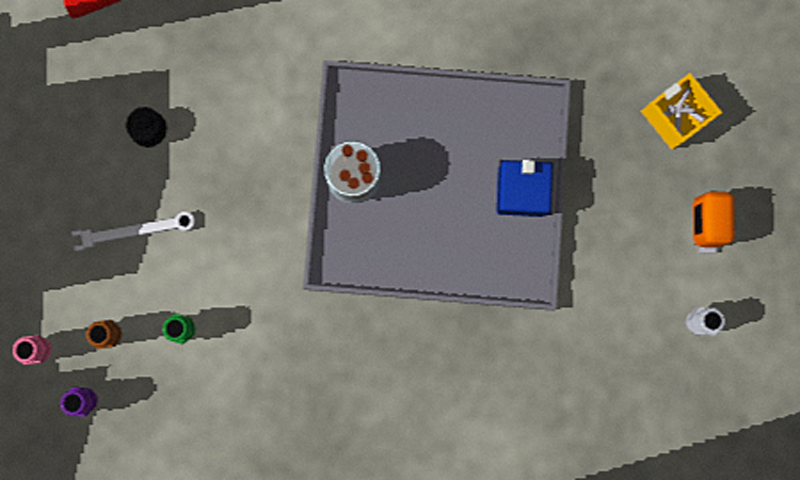

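View pics/scene0c.png

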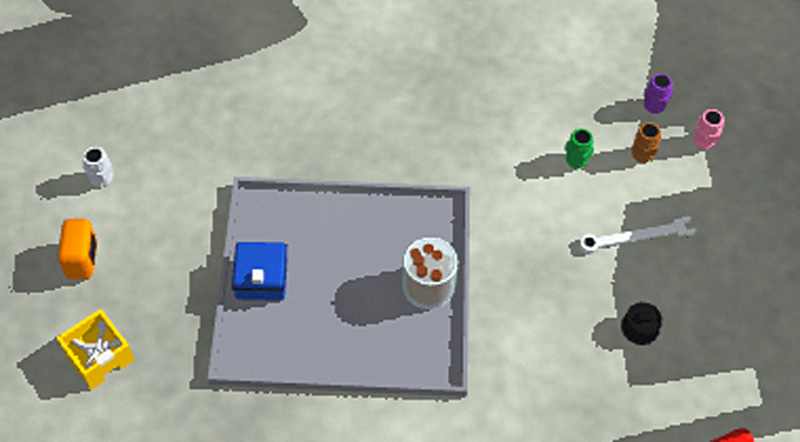

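The top view shows the jar at crop (352,168), the blue box at (525,188) with its key at the top, and the yellow box at (682,110) with a white tab at (672,90). The wrench is at (135,230), the cap at (147,127) and the brown nipple at (103,333), between the pink and green look-alikes. The scene view agrees.

```bash
cat > h.py <<'E'
import numpy as np, cv2
from plant import *
from scipy.spatial.transform import Rotation as R
def cam(c):
    p=camera_params(c); return np.array(p["mtx"]),cv2.Rodrigues(np.array(p["rvec"]))[0],np.array(p["tvec"]).ravel()
def back(c,uv,z,P=None):
    K,Rm,t=P or cam(c); o=-Rm.T@t
    d=(Rm.T@np.linalg.solve(K,np.c_[np.atleast_2d(uv),np.ones(len(np.atleast_2d(uv)))].T)).T
    return o+d*((z-o[2])/d[:,2])[:,None]
def proj(c,X,P=None):
    K,Rm,t=P or cam(c); q=(K@(Rm@np.atleast_2d(X).T+t[:,None])).T; return q[:,:2]/q[:,2:]
def tri(obs):  # [(P,uv)]
    A=[];b=[]
    for P,uv in obs:
        K,Rm,t=P;o=-Rm.T@t;d=Rm.T@np.linalg.solve(K,[*uv,1]);d/=np.linalg.norm(d)
        M=np.eye(3)-np.outer(d,d);A.append(M);b.append(M@o)
    return np.linalg.lstsq(np.vstack(A),np.hstack(b),rcond=None)[0]
def rel(goal,yaw=None):
    """shift (units 0.3m) and turn (units pi) from the present commanded pose, tool axes"""
    o=get_obs(); Rt=R.from_euler('xyz',o["orientation"],degrees=True)
    s=Rt.inv().apply(np.array(goal)-o["tool_pos"])/0.3
    tz=0
    if yaw is not None:
        y=o["orientation"][2]; dy=(yaw-y+90)%180-90; tz=-dy/180
        w=(Rt.inv()*R.from_euler('xyz',[180,0,y+dy],degrees=True)).as_rotvec()/np.pi
        print('turn',w.round(4))
    print('shift',s.round(4),'turnz',round(tz,4),'pos',np.round(o["tool_pos"],4),'rpy',np.round(o["orientation"],2))
E
python3 - <<'E'
from h import *
C=lambda uv:(uv[0]/800*450+110,uv[1]/480*270+110)
S=lambda uv:(uv[0]/800*380+140,uv[1]/442*210+150)
T,Sc=cam("top"),cam("scene")
pts={'nip top':((98,333),(650,130)),'purple':((73,402),(662,82)),'pink':((26,350),(713,117)),'green':((178,328),(582,134)),'galv':((712,320),(95,155)),
'cap stub':((147,125),(642,310)),'ring':((185,221),(588,242)),'jawend':((78,240),(690,227)),'yel tab':((672,90),(105,356)),
'yel L':((641,110),(130,352)),'yel T':((690,73),(93,389-18)),
'key':((528,167),(257,275)),'blueTL':((499,160),(285,290)),'jarTop':((352,168),(430,259)),
'trTL':((324,61),(467,395)),'trTR':((570,79),(209,379)),'trBR':((556,308),(235,178)),'trBL':((304,289),(468,188))}
for k,(a,b) in pts.items():
    X=tri([(T,C(a)),(Sc,S(b))]);print(k,X.round(3),(proj("top",X,T)-C(a)).round(1),(proj("scene",X,Sc)-S(b)).round(1))
E
```

```text
nip top [0.394 0.343 0.054] [[-1. -0.]] [[-0.7  0.1]]
purple [0.322 0.37  0.05 ] [[-1.2 -0. ]] [[-0.9  0.2]]
pink [0.377 0.421 0.051] [[-1.5 -0. ]] [[-1.1  0.2]]
green [0.398 0.26  0.057] [[-1.9 -0.1]] [[-1.5  0.1]]
galv [ 0.395 -0.309  0.054] [[-1.1 -0.1]] [[-0.8 -0.2]]
cap stub [0.622 0.297 0.039] [[-1.7 -0.1]] [[-1.4  0.1]]
ring [0.517 0.259 0.011] [[-0.7 -0. ]] [[-0.6  0.1]]
jawend [0.499 0.382 0.003] [[-1.3 -0.1]] [[-1.1  0.2]]
yel tab [ 0.648 -0.283  0.043] [[-0.8 -0. ]] [[-0.7 -0.1]]
yel L [ 0.632 -0.259  0.016] [[0.8 0. ]] [[0.7 0.1]]
yel T [ 0.666 -0.298  0.048] [[-3.1 -0.2]] [[-2.6 -0.5]]
key [ 0.564 -0.121  0.053] [[-0.7 -0.1]] [[-0.6 -0.1]]
blueTL [ 0.575 -0.091  0.036] [[-0.9 -0.1]] [[-0.7 -0.1]]
jarTop [0.563 0.07  0.07 ] [[-0.7 -0.1]] [[-0.6 -0. ]]
trTL [0.699 0.101 0.009] [[-1.  -0.1]] [[-0.9 -0. ]]
trTR [ 0.669 -0.176  0.019] [[-1.2 -0.1]] [[-1.1 -0.1]]
trBR [ 0.412 -0.15   0.018] [[-1.3 -0.1]] [[-1.  -0.2]]
trBL [0.439 0.126 0.014] [[-0.7 -0. ]] [[-0.6  0. ]]
```

Run:
```python
from h import *
K,Rm,t=cam("wrist");o=get_obs()
Rt=R.from_euler('xyz',o["orientation"],degrees=True)
print("cam in tool",Rt.inv().apply(-Rm.T@t-o["tool_pos"]).round(3), "cam axes in tool\n",(Rt.inv().as_matrix()@Rm.T).round(2))
rel([0.50,-0.05,0.34],174)
```

```text
cam in tool [ 0.082 -0.    -0.158] cam axes in tool
 [[ 0.   -0.95 -0.3 ]
 [ 1.    0.   -0.  ]
 [ 0.   -0.3   0.95]]
turn [ 0.     -0.      0.1224]
shift [-1.5559  1.6294 -0.3781] turnz 0.1224 pos [ 0.1864 -0.6487  0.2266] rpy [ 180.     -0.   -163.97]
```

```bash
python3 -m inch '-0.78 0.82 -0.378 0 0 0;-0.78 0.82 -0.378 0 0 0;-0.78 0.82 -0.378 0 0 0;-0.78 0.82 -0.378 0 0 0;-0.78 0.82 -0.378 0 0 0;-0.78 0.82 -0.378 0 0 0;-0.78 0.82 -0.378 0 0 0;-0.78 0.82 -0.378 0 0 0;-0.78 0.82 -0.378 0 0 0;-0.78 0.82 -0.378 0 0 0'
python3 -m inch '-0.78 0.81 0 0 0 0.122;-0.78 0.81 0 0 0 0.122;-0.78 0.81 0 0 0 0.122;-0.78 0.81 0 0 0 0.122;-0.78 0.81 0 0 0 0.122;-0.78 0.81 0 0 0 0.122;-0.78 0.81 0 0 0 0.122;-0.78 0.81 0 0 0 0.122;-0.78 0.81 0 0 0 0.122;-0.78 0.81 0 0 0 0.122'
python3 - <<'E'
from h import *
o=get_obs();print(o["clock"],o["tool_pos"],o["orientation"],o["qvel"].round(1))
P=cam("wrist")
cv2.imwrite("pics/w1.png",snapshot("wrist")[:,:,::-1]);np.save("w1P.npy",np.array([*P[0].ravel(),*P[1].ravel(),*P[2]]))
for t in ["tray","jar","blue_box"]:
  print(t,[(r['rect'],r['p']) for r in boxes_of("wrist",t)][:2],[(r['uv'],r['p']) for r in landmark_of("wrist",t)][:2])
E
```

```text
clock: 2.73
tool_pos: [0.3454, -0.3452, 0.3427]
orientation: [-179.8, 0.2, -163.8]
force: [1.0, -0.6, 0.7]
opening: 0.0874
gripper_force: 0.0
clock: 3.57
tool_pos: [0.5029, -0.0462, 0.3391]
orientation: [180.0, -0.0, 174.3]
force: [0.1, -0.4, 0.6]
opening: 0.0877
gripper_force: 0.0
3.5667 [ 0.50290697 -0.04620069  0.3391235 ] [ 1.79993305e+02 -4.41675364e-02  1.74257118e+02] [-3.1 -1.5 -1.7  0.3 -1.   3.8]
tray [([208.6, 102.8, 262.2, 223.4], 0.9)] [([339.5, 219.4], 0.96)]
jar [([392.5, 197.8, 66.7, 61.8], 0.63)] [([76.9, 202.6], 0.61)]
blue_box [([223.1, 198.3, 57.7, 57.0], 0.74)] []
```

View pics/w1.png

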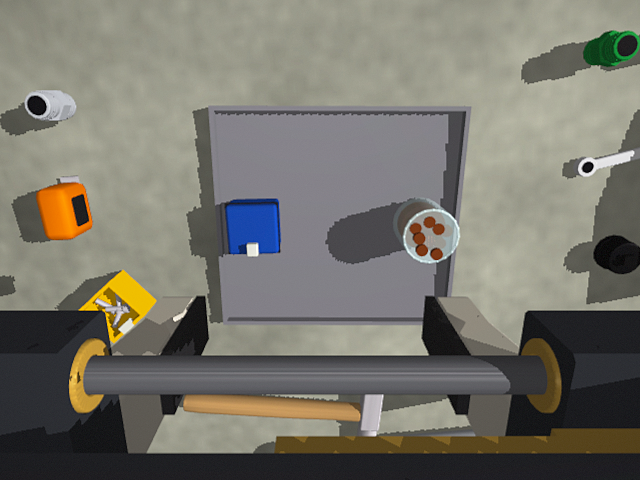

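The wrist view shows the tray corners near (210,107), (470,107), (218,323) and (454,323). The jar rim is at (431,236), the blue box at (252,226) and its key at (252,249), pointing towards the tray's back.

```bash
cat >> h.py <<'E'
from scipy.optimize import minimize
def circ(r,z,x=0,y=0,n=40):
    a=np.linspace(0,2*np.pi,n,endpoint=False); return np.c_[x+r*np.cos(a),y+r*np.sin(a),np.full(n,z)]
def box(a,b,z0,z1,x=0,y=0): return np.array([[x+sx*a/2,y+sy*b/2,z] for sx in(-1,1) for sy in(-1,1) for z in(z0,z1)])
MOD={'blue':[box(.056,.056,0,.04)],'yellow':[box(.056,.056,0,.04)],'jar':[np.r_[circ(.03,0),circ(.03,.064)]],
'tray':[box(.26,.28,0,.016)],
'nip':[np.r_[circ(.013,0),circ(.013,.05)],np.r_[circ(.016,.018,n=6),circ(.016,.032,n=6)]],
'cap':[np.r_[circ(.0215,0),circ(.02,.028)],box(.012,.012,.028,.034)],
'wrench':[box(.138-.022,.012,.0,.009),np.r_[circ(.011,0,-.058),circ(.011,.01,-.058)],np.r_[circ(.011,0,.058),circ(.011,.01,.058)]]}
def render(parts,p,z,P,S=4):
    m=np.zeros((480*S,640*S),np.uint8);c,s=np.cos(p[2]),np.sin(p[2])
    for X in parts:
        W=np.c_[p[0]+c*X[:,0]-s*X[:,1],p[1]+s*X[:,0]+c*X[:,1],X[:,2]+z]
        h=cv2.convexHull(((proj(None,W,P)+.5)*S).astype(np.float32))
        cv2.fillPoly(m,[np.round(h).astype(np.int32)],1)
    return m>0
def fit(parts,views,p0,z,yaw=True):
    S=4;ms=[]
    for P,m in views: ms.append((P,cv2.resize(m.astype(np.uint8),None,fx=S,fy=S,interpolation=cv2.INTER_NEAREST)>0))
    def cost(q):
        p=[q[0],q[1],q[2]/20 if yaw else p0[2]]
        return sum(1-(lambda r:(r&m).sum()/max(1,(r|m).sum()))(render(parts,p,z,P)) for P,m in ms)/len(ms)
    q0=np.array([p0[0],p0[1],p0[2]*20]);
    for st in (.012,.004):
        sim=np.array([q0]+[q0+st*e*(1,1,3)[i] for i,e in enumerate(np.eye(3))])
        if not yaw: sim=sim[:3,:2]
        r=minimize(cost,q0[:sim.shape[1]],method='Nelder-Mead',options=dict(initial_simplex=sim,xatol=1e-4,fatol=1e-5,maxiter=80));q0=np.r_[r.x,q0[len(r.x):]]
    return np.r_[q0[:2],np.rad2deg(q0[2]/20 if yaw else p0[2])].round(4),round(r.fun,3)
def hsv(im,lo,hi,near=None,rad=40):
    m=cv2.inRange(cv2.cvtColor(im,cv2.COLOR_RGB2HSV),lo,hi)>0
    if near is not None:
        yy,xx=np.mgrid[:480,:640]; m&=np.hypot(xx-near[0],yy-near[1])<rad
    n,l,st,_=cv2.connectedComponentsWithStats(m.astype(np.uint8))
    return l==1+np.argmax(st[1:,4]) if n>1 else m
def mask(c,t,near=None):
    r=cut_out(c,t)
    if near is not None: r=[k for k in r if np.hypot(k['rect'][0]+k['rect'][2]/2-near[0],k['rect'][1]+k['rect'][3]/2-near[1])<25]
    return r[0]['pixels'] if r else None
E
cat > look.py <<'E'
from h import *
V={}
for c in("wrist","top","scene"):
    P=cam(c);im=snapshot(c);V[c]=(P,im);cv2.imwrite(f"pics/L_{c}.png",im[:,:,::-1])
def go(k,f,p0,z,yaw=True):
    for cs in (["wrist"],["top"],["scene"],["wrist","top","scene"]):
        vs=[(V[c][0],f(c)) for c in cs]; vs=[v for v in vs if v[1] is not None and v[1].any()]
        if len(vs)==len(cs): print(k,cs,[int(v[1].sum()) for v in vs],*fit(MOD[k],vs,p0,z,yaw))
E
python3 -m inch '0 0 0 0 0 0;0 0 0 0 0 0;0 0 0 0 0 0'
python3 - <<'E'
from look import *
T={t:{c:mask(c,t) for c in V} for t in("tray","jar")}
pj=lambda c,X:proj(c,[X],V[c][0])[0]
go('blue',lambda c:hsv(V[c][1],(105,120,40),(128,255,255),pj(c,[.555,-.115,.03])),[.555,-.115,-.1],.005)
go('jar',lambda c:T['jar'][c],[.565,.07,0],.005,False)
tm=lambda c:cv2.morphologyEx((T['tray'][c]|(T['jar'][c] if T['jar'][c] is not None else 0)).astype(np.uint8),cv2.MORPH_CLOSE,np.ones((25,25)))>0
go('tray',tm,[.555,-.025,-.1],0)
E
```

```text
clock: 4.17
tool_pos: [0.501, -0.0499, 0.3401]
orientation: [180.0, 0.0, 174.0]
force: [0.2, 0.3, 0.4]
opening: 0.0876
gripper_force: 0.0
blue ['wrist'] [2545] [ 0.5437 -0.1203 -5.5727] 0.166
blue ['top'] [108] [ 0.5333 -0.1197 -5.614 ] 0.891
blue ['scene'] [608] [ 0.5426 -0.1185 -5.6237] 0.175
blue ['wrist', 'top', 'scene'] [2545, 108, 608] [ 0.5429 -0.1191 -5.5732] 0.414
jar ['wrist'] [3316] [0.562  0.0677 0.    ] 0.04
jar ['scene'] [753] [0.5618 0.0703 0.    ] 0.061
tray ['wrist'] [49810] [ 0.5531 -0.0262 -5.6532] 0.074
tray ['top'] [6340] [ 0.5494 -0.032  -5.5957] 0.654
tray ['scene'] [11708] [ 0.5519 -0.0242 -5.6179] 0.012
tray ['wrist', 'top', 'scene'] [49810, 6340, 11708] [ 0.5526 -0.0256 -5.6645] 0.25
```

```bash
sed -i "s#q\[2\]/20 if yaw#q[2]*20 if yaw#; s#p0\[2\]\*20\]#p0[2]/20]#; s#q0\[2\]/20 if yaw#q0[2]*20 if yaw#" h.py
cat >> h.py <<'E'
MOD['blue']=[box(.056,.056,0,.04),box(.014,.012,.04,.049,.02,0)]
def bluemask(im,near):
    h=cv2.cvtColor(im,cv2.COLOR_RGB2HSV); yy,xx=np.mgrid[:480,:640]; nr=np.hypot(xx-near[0],yy-near[1])<45
    m=(cv2.inRange(h,(105,120,30),(128,255,255))>0)&nr
    k=cv2.dilate(m.astype(np.uint8),np.ones((9,9)))>0
    w=(cv2.inRange(h,(0,0,150),(180,40,255))>0)&nr
    n,l,st,_=cv2.connectedComponentsWithStats(w.astype(np.uint8))
    for i in range(1,n):
        if (k&(l==i)).any() and st[i,4]<400: m|=l==i
    return cv2.morphologyEx(m.astype(np.uint8),cv2.MORPH_CLOSE,np.ones((3,3)))>0
E
cat > fixed.py <<'E'
from look import *
V['top']=(V['top'][0],cv2.imread("pics/top0.png")[:,:,::-1].copy())
T={t:{c:(mask(c,t) if c!='top' else None) for c in V} for t in("tray","jar")}
pj=lambda c,X:proj(c,[X],V[c][0])[0]
E
python3 - <<'E'
from fixed import *
go('blue',lambda c:bluemask(V[c][1],pj(c,[.545,-.118,.03])),[.545,-.118,-.1],.005)
go('jar',lambda c:T['jar'][c],[.565,.07,0],.005,False)
tm=lambda c:None if T['tray'][c] is None else cv2.morphologyEx((T['tray'][c]|(T['jar'][c] if T['jar'][c] is not None else 0)).astype(np.uint8),cv2.MORPH_CLOSE,np.ones((25,25)))>0
go('tray',tm,[.555,-.025,-.1],0)
go('nip',lambda c:hsv(V[c][1],(5,120,40),(15,255,255),pj(c,[.394,.343,.03]),20),[.394,.343,0],0,False)
go('yellow',lambda c:cv2.morphologyEx(hsv(V[c][1],(19,150,60),(32,255,255),pj(c,[.64,-.285,.03]),45).astype(np.uint8),cv2.MORPH_CLOSE,np.ones((13,13)))>0,[.64,-.285,.9],0)
E
```

```text
blue ['wrist'] [2860] [ 0.5439 -0.1204 -3.7763] 0.073
blue ['top'] [935] [ 0.5455 -0.1199 -5.022 ] 0.059
blue ['scene'] [671] [ 0.542  -0.1186 -2.3162] 0.081
blue ['wrist', 'top', 'scene'] [2860, 935, 671] [ 0.5446 -0.1198 -3.7114] 0.082
jar ['wrist'] [3252] [0.562  0.0674 0.    ] 0.053
jar ['scene'] [762] [0.5608 0.0703 0.    ] 0.057
tray ['wrist'] [49846] [ 0.5534 -0.0264 -5.7428] 0.072
tray ['scene'] [11705] [ 0.552  -0.0243 -5.7042] 0.013
nip ['top'] [183] [0.3938 0.3438 0.    ] 0.334
nip ['scene'] [157] [0.3902 0.3457 0.    ] 0.277
yellow ['wrist'] [2475] [  0.6275  -0.3005 124.8484] 0.168
yellow ['top'] [991] [  0.6299  -0.2999 126.0581] 0.056
yellow ['scene'] [765] [  0.6267  -0.2986 125.9107] 0.057
yellow ['wrist', 'top', 'scene'] [2475, 991, 765] [  0.628  -0.299 126.699] 0.122
```

Run:
```python
from h import *
rel([0.47,0.31,0.26],160)
```

```text
turn [-0.      0.      0.0782]
shift [0.227  1.1812 0.2666] turnz 0.0782 pos [ 0.5011 -0.0495  0.34  ] rpy [-180.      0.    174.07]
```

```bash
python3 -m inch '0.2 1 0.267 0 0 0.078;0.2 1 0.267 0 0 0.078;0.2 1 0.267 0 0 0.078;0.2 1 0.267 0 0 0.078;0.2 1 0.267 0 0 0.078;0.2 1 0.267 0 0 0.078;0.2 1 0.267 0 0 0.078;0.2 1 0.267 0 0 0.078;0.2 1 0.267 0 0 0.078;0.2 1 0.267 0 0 0.078' -0.3
python3 -m inch '0 0 0 0 0 0;0 0 0 0 0 0'
python3 - <<'E'
from h import *
o=get_obs();P=cam("wrist");im=snapshot("wrist");cv2.imwrite("pics/w2.png",im[:,:,::-1])
pj=lambda X:proj(None,[X],P)[0]
m=hsv(im,(5,120,20),(15,255,255),pj([.393,.344,.025]),60);print(m.sum(),pj([.393,.344,.025]),np.argwhere(m).mean(0))
print(fit(MOD['nip'],[(P,m)],[.393,.344,0],0,False))
E
```

```text
clock: 5.8
tool_pos: [0.4718, 0.2566, 0.2588]
orientation: [-179.9, -0.0, 160.2]
force: [0.1, -0.1, 0.5]
opening: 0.0566
gripper_force: 0.0
clock: 5.97
tool_pos: [0.4727, 0.2545, 0.2603]
orientation: [180.0, 0.0, 160.0]
force: [-0.4, -0.3, 0.5]
opening: 0.0571
gripper_force: 0.0
794 [382.23957453  75.58002243] [ 75.55163728 380.16498741]
(array([0.3924, 0.3429, 0.    ]), np.float64(0.435))
```

View pics/w2.png

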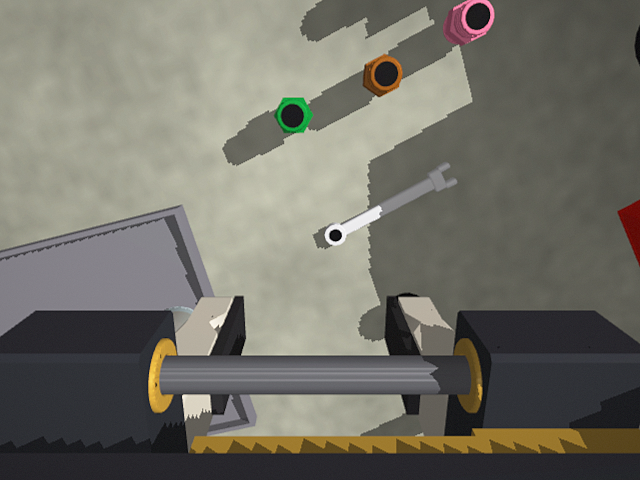

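The brown nipple's bore is at (386,73), the wrench ring at (335,235) and its jaw at about (443,178). The cap is hidden behind the right finger.

Run:
```python
from h import *
P=cam("wrist");im=cv2.imread("pics/w2.png")[:,:,::-1].copy();T=cam("top");S=cam("scene")
def filled(im,near,rad):
    m=hsv(im,(5,120,20),(15,255,255),near,rad).astype(np.uint8)
    c,_=cv2.findContours(m,0,2);c=max(c,key=cv2.contourArea);o=np.zeros_like(m);cv2.fillPoly(o,[cv2.convexHull(c)],1);return o>0
t0=cv2.imread("pics/top0.png")[:,:,::-1].copy();s0=cv2.imread("pics/scene0.png")[:,:,::-1].copy()
vs=[(Q,filled(i,proj(None,[[.393,.344,.03]],Q)[0],r)) for Q,i,r in((P,im,60),(T,t0,15),(S,s0,18))]
for v in vs+[None]: print(fit(MOD['nip'],[v] if v else vs,[.393,.344,0],0,False))
print('tri',tri([(P,(386,73)),(T,(98/800*450+110,333*.5625+110)),(S,(650*.475+140,130*.475+150))]))
r=back(None,[[335,235],[443,178],[386,73]],.01,P);print(r.round(4))
d=r[0]-r[1];print('wrench',r[:2].mean(0),np.degrees(np.arctan2(d[1],d[0])),np.linalg.norm(d))
print(back(None,[[386,73]],.05,P))
rel([.393,.3435,.12],160)
```

```text
(array([0.3927, 0.343 , 0.    ]), np.float64(0.094))
(array([0.3938, 0.344 , 0.    ]), np.float64(0.073))
(array([0.3898, 0.3458, 0.    ]), np.float64(0.095))
(array([0.393 , 0.3434, 0.    ]), np.float64(0.12))
tri [0.39326    0.34326524 0.05320311]
[[0.5179 0.2586 0.01  ]
 [0.4997 0.3734 0.01  ]
 [0.3922 0.3501 0.01  ]]
wrench [0.50878554 0.31601489 0.01      ] -80.9617133699133 0.11630218121428301
[[0.3925011 0.3433903 0.05     ]]
turn [ 0.0002  0.0001 -0.0002]
shift [0.3518 0.188  0.4679] turnz -0.0002 pos [0.4728 0.2543 0.2604] rpy [1.7996e+02 2.0000e-02 1.5997e+02]
```

```bash
python3 -m inch '0.352 0.188 0.468 0 0 0;0.352 0.188 0.468 0 0 0;0.352 0.188 0.468 0 0 0;0.352 0.188 0.468 0 0 0;0.352 0.188 0.468 0 0 0;0.352 0.188 0.468 0 0 0;0.352 0.188 0.468 0 0 0;0.352 0.188 0.468 0 0 0'
python3 -m inch '0 0 0.1 0 0 0;0 0 0.2 0 0 0;0 0 0.3 0 0 0;0 0 0.36 0 0 0;0 0 0.377 0 0 0;0 0 0.377 0 0 0;0 0 0.377 0 0 0'
python3 -m inch '0 0 0 0 0 0;0 0 0 0 0 0;0 0 0 0 0 0;0 0 0 0 0 0;0 0 0 0 0 0;0 0 0 0 0 0' 0.6
```

```text
clock: 6.68
tool_pos: [0.3935, 0.3441, 0.1207]
orientation: [179.9, 0.0, 160.0]
force: [0.2, 0.3, 0.3]
opening: 0.057
gripper_force: 0.0
clock: 7.27
tool_pos: [0.3936, 0.3447, 0.0078]
orientation: [179.9, 0.0, 160.0]
force: [-0.0, -0.2, 0.7]
opening: 0.0568
gripper_force: 0.0
clock: 7.77
tool_pos: [0.3926, 0.3445, 0.007]
orientation: [180.0, 0.0, 160.1]
force: [-0.6, -0.6, 7.1]
opening: 0.0307
gripper_force: 30.0
```

```bash
python3 -m inch '0 0 -0.1 0 0 0;0 0 -0.2 0 0 0;0 0 -0.3 0 0 0;0 0 -0.4 0 0 0;0 0 -0.45 0 0 0;0 0 -0.45 0 0 0'
python3 - <<'E'
from h import *
rel([.553,-.0255,.142],174.3);print(get_obs()["opening"],get_obs()["gripper_force"])
E
```

```text
clock: 8.27
tool_pos: [0.3936, 0.3459, 0.1452]
orientation: [179.6, 0.1, 160.1]
force: [-0.0, 0.9, -1.3]
opening: 0.031
gripper_force: 30.0
turn [ 0.0019  0.0007 -0.079 ]
shift [-0.9215 -0.9829  0.0061] turnz -0.079 pos [0.3936 0.3459 0.1452] rpy [1.7964e+02 9.0000e-02 1.6007e+02]
0.03095907714901738 29.999980330467224
```

```bash
python3 -m inch '-0.9 -0.98 0 0 0 -0.079;-0.9 -0.98 0 0 0 -0.079;-0.9 -0.98 0 0 0 -0.079;-0.9 -0.98 0 0 0 -0.079;-0.9 -0.98 0 0 0 -0.079;-0.9 -0.98 0 0 0 -0.079;-0.9 -0.98 0 0 0 -0.079;-0.9 -0.98 0 0 0 -0.079;-0.9 -0.98 0 0 0 -0.079;-0.9 -0.98 0 0 0 -0.079'
python3 -m inch '0 0 0 0 0 0;0 0 0 0 0 0;0 0 0 0 0 0'
python3 - <<'E'
from h import *
rel([.553,-.0255,.0145],174.3)
P=cam("wrist");im=snapshot("wrist");cv2.imwrite("pics/w3.png",im[:,:,::-1])
E
```

```text
clock: 9.1
tool_pos: [0.5458, -0.0273, 0.1402]
orientation: [-180.0, -0.1, 174.2]
force: [-0.2, 1.5, -1.9]
opening: 0.0312
gripper_force: 30.0
clock: 9.35
tool_pos: [0.545, -0.0245, 0.1403]
orientation: [-180.0, -0.1, 174.2]
force: [0.6, -0.2, -2.0]
opening: 0.0311
gripper_force: 30.0
turn [-0.0001 -0.0006 -0.0006]
shift [-2.750e-02 -4.000e-04  4.192e-01] turnz -0.0006 pos [ 0.545  -0.0245  0.1403] rpy [-1.7998e+02 -1.1000e-01  1.7418e+02]
```

View pics/w3.png

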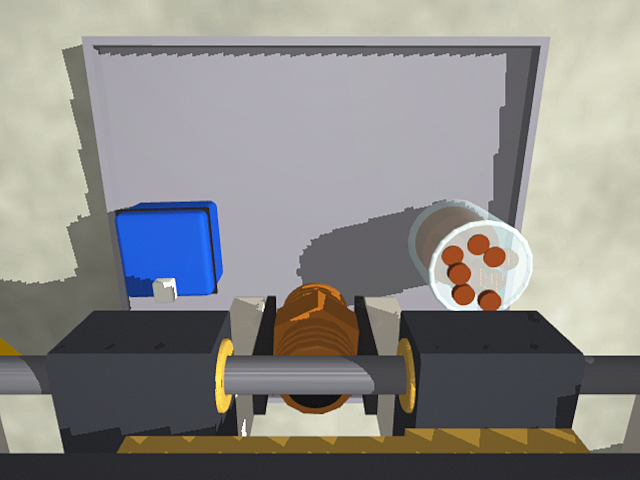

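The nipple is held upright at (315,350), centred between the blue box (165,250) and the jar (480,265).

```bash
python3 -m inch '-0.027 0 0.1 0 0 0;-0.027 0 0.2 0 0 0;-0.027 0 0.3 0 0 0;-0.027 0 0.38 0 0 0;-0.027 0 0.41 0 0 0;-0.027 0 0.425 0 0 0;-0.027 0 0.425 0 0 0;-0.027 0 0.425 0 0 0'
python3 -m inch '0 0 0 0 0 0;0 0 0 0 0 0;0 0 0 0 0 0' -0.2
python3 -m inch '0 0 -0.1 0 0 0;0 0 -0.2 0 0 0;0 0 -0.3 0 0 0;0 0 -0.4 0 0 0;0 0 -0.5 0 0 0;0 0 -0.6 0 0 0;0 0 -0.6 0 0 0;0 0 -0.6 0 0 0'
python3 - <<'E'
from h import *
rel([.5088,.316,.2],90+99-180)
rel([.5088,.316,.2],-171)
E
```

```text
clock: 10.07
tool_pos: [0.5548, -0.0245, 0.015]
orientation: [180.0, 0.1, 174.3]
force: [0.4, 0.3, -1.4]
opening: 0.0312
gripper_force: 30.0
clock: 10.32
tool_pos: [0.5548, -0.0249, 0.0151]
orientation: [180.0, 0.1, 174.3]
force: [-0.0, -0.1, 0.6]
opening: 0.0457
gripper_force: 0.0
clock: 10.98
tool_pos: [0.555, -0.025, 0.1966]
orientation: [179.9, 0.3, 174.2]
force: [-0.6, -1.5, -0.4]
opening: 0.053
gripper_force: 0.0
turn [ 0.0004  0.0017 -0.082 ]
shift [ 0.2673  1.1155 -0.0102] turnz -0.082 pos [ 0.555  -0.025   0.1966] rpy [179.88   0.3  174.24]
turn [ 0.0004  0.0017 -0.082 ]
shift [ 0.2673  1.1155 -0.0102] turnz -0.082 pos [ 0.555  -0.025   0.1966] rpy [179.88   0.3  174.24]
```

```bash
python3 -m inch '0.2 0.9 0 0 0 -0.583;0.2 0.9 0 0 0 -0.583;0.2 0.9 0 0 0 -0.583;0.2 0.9 0 0 0 -0.583;0.2 0.9 0 0 0 -0.583;0.2 0.9 0 0 0 -0.583;0.2 0.9 0 0 0 -0.583;0.2 0.9 0 0 0 -0.583;0.2 0.9 0 0 0 -0.583;0.2 0.9 0 0 0 -0.583' -0.1
python3 -m inch '0 0 0 0 0 -0.185;0 0 0 0 0 -0.185;0 0 0 0 0 -0.185;0 0 0 0 0 -0.185;0 0 0 0 0 -0.185;0 0 0 0 0 -0.185;0 0 0 0 0 -0.185'
python3 - <<'E'
from h import *
P=cam("wrist");rel([.5088,.316,.1],-81)
im=snapshot("wrist");cv2.imwrite("pics/w4.png",im[:,:,::-1])
for t in("wrench","iron_cap"):
  for r in cut_out("wrist",t)[:2]:
    m=r['pixels'];(cx,cy),(w,h),a=cv2.minAreaRect(np.argwhere(m)[:,::-1].astype(np.float32));print(t,r['p'],r['rect'],cx,cy,w,h,a)
    if t=="wrench" and r['p']>.5: print(fit(MOD['wrench'],[(P,m)],[.5088,.316,np.radians(99)],0))
    if t=="iron_cap" and r['p']>.5: print(fit(MOD['cap'],[(P,m)],[.622,.297,0],0,False))
E
```

```text
clock: 11.82
tool_pos: [0.5204, 0.2499, 0.1926]
orientation: [179.9, -0.1, -113.7]
force: [0.1, 0.1, -0.3]
opening: 0.0483
gripper_force: 0.0
clock: 12.4
tool_pos: [0.5209, 0.2491, 0.1931]
orientation: [179.9, -0.0, -81.0]
force: [-0.7, -0.3, -0.8]
opening: 0.0481
gripper_force: 0.0
turn [ 0.0003 -0.0002 -0.    ]
shift [-0.2266  0.0045  0.3103] turnz -0.0 pos [0.5209 0.2491 0.1931] rpy [ 1.7994e+02 -3.0000e-02 -8.1000e+01]
wrench 0.88 [303.2, 209.0, 26.4, 146.7] 317.0 282.5 145.0 26.0 90.0
(array([ 0.5088,  0.3159, 99.3528]), np.float64(0.114))
iron_cap 0.62 [152.0, 227.1, 58.8, 55.3] 179.50001525878906 254.50003051757812 50.91168212890625 57.982757568359375 45.0
(array([0.6259, 0.3015, 0.    ]), np.float64(0.084))
```

View pics/w4.png

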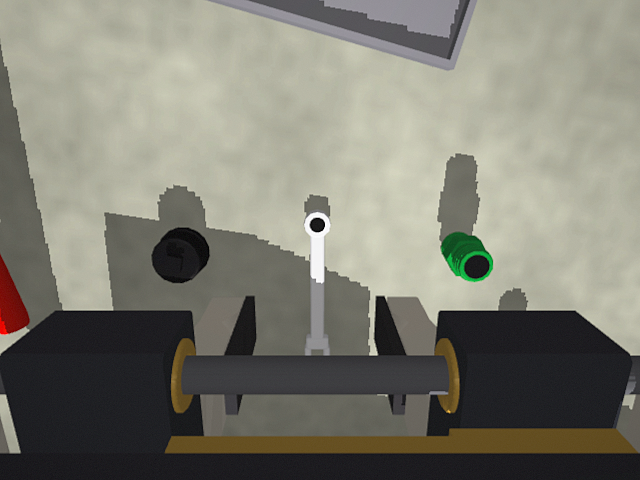

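The wrench lies straight along the image at column 317, ring at (317,225) and jaw near (317,345). The cap is at (180,255) and the green look-alike is well clear at (470,260).

```bash
python3 -m inch '-0.226 0.004 0.1 0 0 0;-0.226 0.004 0.2 0 0 0;-0.226 0.004 0.3 0 0 0;-0.226 0.004 0.4 0 0 0;-0.226 0.004 0.5 0 0 0;-0.226 0.004 0.58 0 0 0;-0.226 0.004 0.62 0 0 0;-0.226 0.004 0.635 0 0 0;-0.226 0.004 0.635 0 0 0;-0.226 0.004 0.635 0 0 0'
python3 -m inch '0 0 0 0 0 0;0 0 0 0 0 0;0 0 0 0 0 0;0 0 0 0 0 0;0 0 0 0 0 0;0 0 0 0 0 0;0 0 0 0 0 0' 1
python3 -m inch '0 0 -0.1 0 0 0;0 0 -0.2 0 0 0;0 0 -0.3 0 0 0;0 0 -0.4 0 0 0;0 0 -0.5 0 0 0;0 0 -0.6 0 0 0;0 0 -0.6 0 0 0;0 0 -0.6 0 0 0'
python3 - <<'E'
from h import *
y=np.radians(-5.7);C=np.array([.5535,-.0255]);g=C+.075*np.array([np.cos(y),np.sin(y)]);print(g)
rel([*g,.17],-95.7)
E
```

```text
clock: 13.38
tool_pos: [0.5097, 0.3166, 0.0039]
orientation: [-180.0, 0.0, -80.9]
force: [-0.7, 0.4, -0.3]
opening: 0.0481
gripper_force: 0.0
clock: 13.97
tool_pos: [0.5093, 0.3162, 0.0036]
orientation: [-180.0, 0.0, -80.8]
force: [-1.1, -0.3, 1.9]
opening: 0.0109
gripper_force: 30.0
clock: 14.63
tool_pos: [0.5098, 0.317, 0.1854]
orientation: [-179.8, 0.2, -80.8]
force: [0.0, 0.6, -1.5]
opening: 0.0114
gripper_force: 30.0
[ 0.62812917 -0.03294898]
turn [-0.0009  0.001   0.0826]
shift [ 1.2144 -0.2032  0.0487] turnz 0.0826 pos [0.5098 0.317  0.1854] rpy [-1.7982e+02  1.5000e-01 -8.0830e+01]
```

```bash
python3 -m inch '0.98 -0.17 0 0 0 0.0826;0.98 -0.17 0 0 0 0.0826;0.98 -0.17 0 0 0 0.0826;0.98 -0.17 0 0 0 0.0826;0.98 -0.17 0 0 0 0.0826;0.98 -0.17 0 0 0 0.0826;0.98 -0.17 0 0 0 0.0826;0.98 -0.17 0 0 0 0.0826;0.98 -0.17 0 0 0 0.0826;0.98 -0.17 0 0 0 0.0826'
python3 - <<'E'
from h import *
rel([.6281,-.033,.06],-95.7)
E
```

```text
clock: 15.47
tool_pos: [0.6058, 0.0333, 0.1818]
orientation: [179.9, -0.0, -95.8]
force: [1.1, 0.4, -1.9]
opening: 0.0113
gripper_force: 30.0
turn [ 0.0007 -0.0002 -0.0006]
shift [ 0.2121 -0.0974  0.406 ] turnz -0.0006 pos [0.6058 0.0333 0.1818] rpy [ 1.7987e+02 -4.0000e-02 -9.5810e+01]
```

```bash
python3 -m inch '0.21 -0.097 0 0 0 0;0.21 -0.097 0 0 0 0;0.21 -0.097 0.05 0 0 0;0.21 -0.097 0.1 0 0 0;0.21 -0.097 0.2 0 0 0;0.21 -0.097 0.2 0 0 0;0.21 -0.097 0.2 0 0 0'
python3 - <<'E'
from h import *
rel([.6281,-.033,.0098],-95.7)
cv2.imwrite("pics/w5.png",snapshot("wrist")[:,:,::-1])
cv2.imwrite("pics/s5.png",cv2.resize(snapshot("scene")[220:350,220:380,::-1],(800,650)[:2],interpolation=cv2.INTER_CUBIC)[:600])
E
```

```text
clock: 16.05
tool_pos: [0.6277, -0.0305, 0.1218]
orientation: [179.8, -0.1, -95.6]
force: [0.6, -0.1, 0.0]
opening: 0.0115
gripper_force: 30.0
turn [ 0.0013 -0.0004  0.0005]
shift [ 0.0076 -0.0038  0.3734] turnz 0.0005 pos [ 0.6277 -0.0305  0.1218] rpy [ 1.7976e+02 -8.0000e-02 -9.5610e+01]
```

View pics/w5.png

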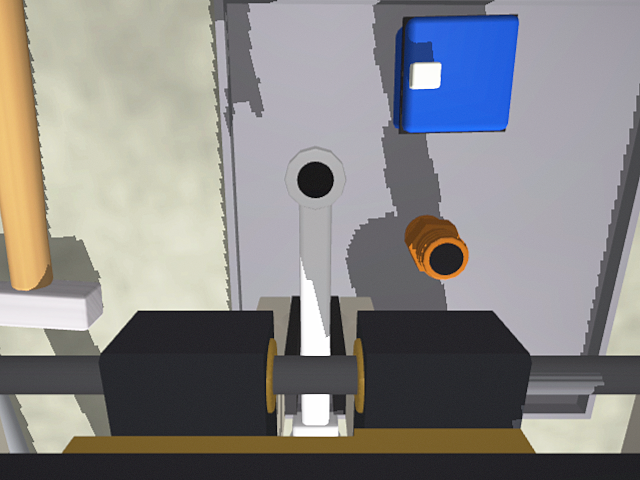

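The held wrench runs along the tray's back, with its ring at (315,180) and the nipple standing at (440,255). The hammer at the left is clear of the gripper.

```bash
python3 -m inch '0.008 -0.003 0.1 0 0 0;0.008 -0.003 0.2 0 0 0;0.008 -0.003 0.29 0 0 0;0.008 -0.003 0.34 0 0 0;0.008 -0.003 0.36 0 0 0;0.008 -0.003 0.373 0 0 0;0.008 -0.003 0.373 0 0 0;0.008 -0.003 0.373 0 0 0'
python3 -m inch '0 0 0 0 0 0;0 0 0 0 0 0;0 0 0 0 0 0;0 0 0 0 0 0' 0.2
python3 -m inch '0 0 -0.1 0 0 0;0 0 -0.2 0 0 0;0 0 -0.3 0 0 0;0 0 -0.4 0 0 0;0 0 -0.5 0 0 0;0 0 -0.6 0 0 0;0 0 -0.6 0 0 0;0 0 -0.6 0 0 0' -0.2
python3 - <<'E'
from h import *
o=get_obs();print(o["joint_pos"].round(1))
for y in (-95.7,-80,-50): rel([.6245,.299,.2],y)
E
```

```text
clock: 16.82
tool_pos: [0.631, -0.0336, 0.0131]
orientation: [-179.9, 0.0, -95.7]
force: [0.1, 0.0, -0.4]
opening: 0.0115
gripper_force: 30.0
clock: 17.15
tool_pos: [0.6302, -0.0339, 0.0122]
orientation: [-179.9, 0.0, -95.7]
force: [-0.1, -0.4, -0.1]
opening: 0.0319
gripper_force: 0.0
clock: 17.82
tool_pos: [0.6309, -0.0338, 0.1941]
orientation: [-179.7, 0.1, -95.7]
force: [-0.2, 0.2, -0.5]
opening: 0.0527
gripper_force: 0.0
[ 14.6  17.6  -8.    0.  -64.1 -20.3]
turn [-0.0015  0.0005  0.    ]
shift [-1.1017  0.1313 -0.0187] turnz 0.0 pos [ 0.6309 -0.0338  0.1941] rpy [-1.7974e+02  9.0000e-02 -9.5700e+01]
turn [-0.0015  0.0003 -0.0872]
shift [-1.1017  0.1313 -0.0187] turnz -0.0872 pos [ 0.6309 -0.0338  0.1941] rpy [-1.7974e+02  9.0000e-02 -9.5700e+01]
turn [-1.600e-03 -1.000e-04 -2.539e-01]
shift [-1.1017  0.1313 -0.0187] turnz -0.2539 pos [ 0.6309 -0.0338  0.1941] rpy [-1.7974e+02  9.0000e-02 -9.5700e+01]
```

Run:
```python
from look import *
for c in("top","scene"):
    r=[k for k in cut_out(c,"iron_cap") if k['p']>.4]
    for k in r: print(c,k['p'],k['rect'],fit(MOD['cap'],[(V[c][0],k['pixels'])],[.624,.299,0],0,False) if k['pixels'].sum()<800 else '')
    for t in("bronze_nipple","wrench"):
        print(t,[(k['p'],k['rect']) for k in boxes_of(c,t)][:5])
```

```text
bronze_nipple [(0.8, [350.6, 196.4, 11.7, 22.1]), (0.75, [140.7, 327.4, 22.7, 15.0]), (0.54, [115.8, 302.9, 22.8, 13.9])]
wrench [(0.53, [493.6, 282.5, 21.7, 17.7]), (0.42, [321.6, 169.8, 22.3, 11.9])]
scene 0.54 [433.9, 293.1, 21.6, 18.9] (array([0.6242, 0.3039, 0.    ]), np.float64(0.086))
bronze_nipple [(0.69, [469.3, 203.2, 15.3, 15.9]), (0.6, [408.7, 213.0, 14.0, 16.1]), (0.6, [443.4, 183.6, 15.9, 22.4])]
wrench [(0.92, [274.8, 306.0, 57.4, 13.7])]
```

```bash
python3 -m inch '-0.95 0.1 0 0 0 0.211;-0.95 0.1 0 0 0 0.211;-0.95 0.1 0 0 0 0.211;-0.95 0.1 0 0 0 0.211;-0.95 0.1 0 0 0 0.211;-0.95 0.1 0 0 0 0.211;-0.95 0.1 0 0 0 0.211;-0.95 0.1 0 0 0 0.211;-0.95 0.1 0 0 0 0.211;-0.95 0.1 0 0 0 0.211' -0.6
python3 - <<'E'
from h import *
rel([.626,.3015,.13],-133.7); rel([.626,.3015,.008],-133.7)
E
```

```text
clock: 19.1
tool_pos: [0.6279, 0.2528, 0.1908]
orientation: [180.0, -0.1, -133.6]
force: [0.3, -0.6, 1.1]
opening: 0.07
gripper_force: 0.0
turn [ 0.     -0.0004  0.0005]
shift [-0.1133  0.1165  0.2027] turnz 0.0005 pos [0.6279 0.2528 0.1908] rpy [ 1.7999e+02 -6.0000e-02 -1.3362e+02]
turn [ 0.     -0.0004  0.0005]
shift [-0.1138  0.1165  0.6093] turnz 0.0005 pos [0.6279 0.2528 0.1908] rpy [ 1.7999e+02 -6.0000e-02 -1.3362e+02]
```

```bash
python3 -m inch '-0.113 0.116 0.2 0 0 0;-0.113 0.116 0.2 0 0 0;-0.113 0.116 0.2 0 0 0;-0.113 0.116 0.2 0 0 0;-0.113 0.116 0.2 0 0 0;-0.113 0.116 0.2 0 0 0'
python3 - <<'E'
from h import *
rel([.626,.3015,.008],-133.7)
cv2.imwrite("pics/w6.png",snapshot("wrist")[:,:,::-1])
E
```

```text
clock: 19.6
tool_pos: [0.6275, 0.3002, 0.133]
orientation: [-180.0, 0.1, -133.7]
force: [-0.8, -0.1, 0.7]
opening: 0.0698
gripper_force: 0.0
turn [-0.0002  0.0006 -0.0002]
shift [0.001  0.0069 0.4167] turnz -0.0002 pos [0.6275 0.3002 0.133 ] rpy [-1.7996e+02  1.1000e-01 -1.3374e+02]
```

View pics/w6.png

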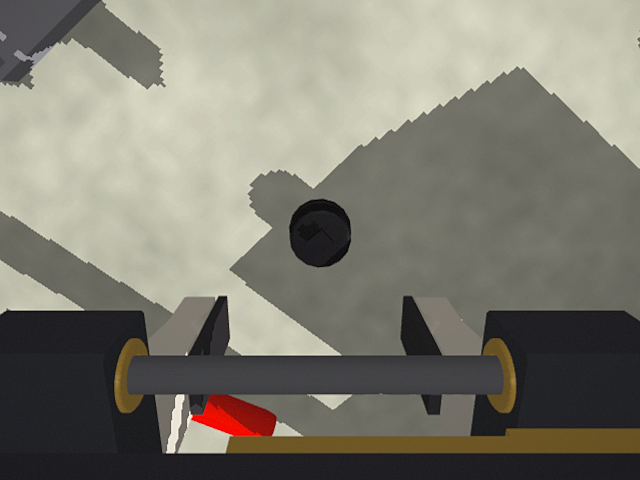

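The cap is centred between the fingers in column, at (320,233). A red tool's end shows at (235,415), near the left finger.

Run:
```python
from h import *
P=cam("wrist");print(proj(None,[[.626,.3015,.017]],P),back(None,[[320,233]],.017,P),back(None,[[235,400],[195,412],[276,415]],.015,P))
print(R.from_euler('xyz',[180,0,-133.7],degrees=True).inv().apply(back(None,[[195,412],[235,400],[276,415]],.015,P)-get_obs()["tool_pos"]))
for r in cut_out("wrist","iron_cap")[:1]: print(r['p'],r['rect'],fit(MOD['cap'],[(P,r['pixels'])],[.626,.3015,0],0,False))
```

```text
[[318.69014579 234.89808635]] [[0.62446688 0.30114778 0.017     ]] [[0.76295726 0.35305011 0.015     ]
 [0.79326354 0.3393091  0.015     ]
 [0.75014191 0.38427528 0.015     ]]
[[-0.14273682 -0.09292016  0.11821026]
 [-0.13173305 -0.06151629  0.11821026]
 [-0.14545392 -0.0306783   0.11821026]]
0.63 [289.8, 198.3, 62.2, 69.6] (array([0.6252, 0.3015, 0.    ]), np.float64(0.039))
```

```bash
python3 -m inch '0.002 0.006 0.1 0 0 0;0.002 0.006 0.2 0 0 0;0.002 0.006 0.3 0 0 0;0.002 0.006 0.37 0 0 0;0.002 0.006 0.4 0 0 0;0.002 0.006 0.412 0 0 0;0.002 0.006 0.412 0 0 0;0.002 0.006 0.412 0 0 0'
python3 -m inch '0 0 0 0 0 0;0 0 0 0 0 0;0 0 0 0 0 0;0 0 0 0 0 0;0 0 0 0 0 0;0 0 0 0 0 0' 0.6
python3 -m inch '0 0 -0.1 0 0 0;0 0 -0.2 0 0 0;0 0 -0.3 0 0 0;0 0 -0.4 0 0 0;0 0 -0.5 0 0 0;0 0 -0.52 0 0 0;0 0 -0.52 0 0 0'
python3 - <<'E'
from h import *
y=np.radians(-5.7);g=np.array([.562,.069])-.078*np.array([np.cos(y),np.sin(y)]);print(g)
rel([*g,.16],-133.7)
E
```

```text
clock: 20.37
tool_pos: [0.6259, 0.3025, 0.0096]
orientation: [-180.0, 0.1, -133.7]
force: [0.2, 0.3, 1.1]
opening: 0.07
gripper_force: 0.0
clock: 20.87
tool_pos: [0.6249, 0.3021, 0.0082]
orientation: [-180.0, 0.0, -133.7]
force: [-0.6, -0.1, 2.2]
opening: 0.0394
gripper_force: 30.0
clock: 21.45
tool_pos: [0.6258, 0.3028, 0.1669]
orientation: [-180.0, 0.3, -133.7]
force: [0.3, 0.9, -2.9]
opening: 0.0395
gripper_force: 30.0
[0.48438567 0.07674694]
turn [-0.0002  0.0015  0.0002]
shift [ 0.8707 -0.1792  0.0188] turnz 0.0002 pos [0.6258 0.3028 0.1669] rpy [-179.96    0.28 -133.67]
```

```bash
python3 -m inch '0.87 -0.179 0 0 0 0;0.87 -0.179 0 0 0 0;0.87 -0.179 0 0 0 0;0.87 -0.179 0 0 0 0;0.87 -0.179 0 0 0 0;0.87 -0.179 0 0 0 0;0.87 -0.179 0 0 0 0;0.87 -0.179 0 0 0 0;0.87 -0.179 0 0 0 0;0.87 -0.179 0 0 0 0'
python3 -m inch '0 0 0.1 0 0 0;0 0 0.18 0 0 0;0 0 0.18 0 0 0'
python3 - <<'E'
from h import *
rel([.4844,.0767,.0145],-133.7)
cv2.imwrite("pics/w7.png",snapshot("wrist")[:,:,::-1])
E
```

```text
clock: 22.28
tool_pos: [0.4834, 0.0762, 0.1632]
orientation: [180.0, -0.0, -133.7]
force: [0.5, 1.0, -2.3]
opening: 0.0393
gripper_force: 30.0
clock: 22.53
tool_pos: [0.4808, 0.0756, 0.1052]
orientation: [179.8, -0.4, -133.7]
force: [-1.5, -0.7, -1.7]
opening: 0.0392
gripper_force: 30.0
turn [ 0.001  -0.0023 -0.    ]
shift [-0.0131 -0.0072  0.3022] turnz 0.0 pos [0.4808 0.0756 0.1052] rpy [ 179.81   -0.42 -133.7 ]
```

View pics/w7.png

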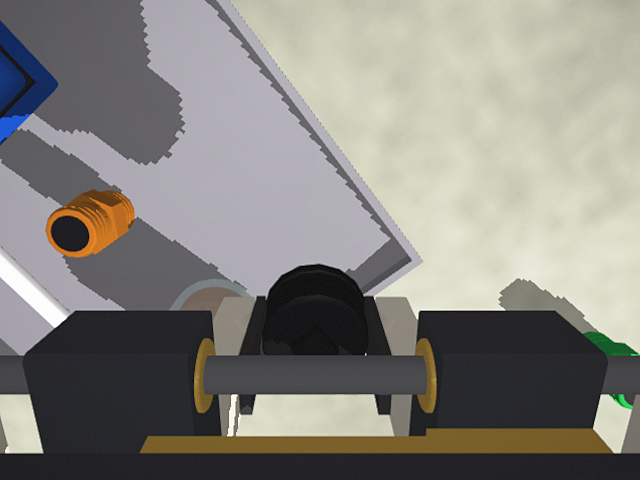

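The held cap hangs at (317,310) with the jar rim behind the left finger at (215,300). The tray's front-left corner is at (420,262) and the nipple stands at (90,225).

```bash
python3 -m inch '-0.01 -0.005 0.05 0 0 0;-0.01 -0.005 0.1 0 0 0;-0.01 -0.005 0.15 0 0 0;-0.01 -0.005 0.2 0 0 0;-0.01 -0.005 0.2 0 0 0;-0.01 -0.005 0.2 0 0 0'
python3 - <<'E'
from h import *
rel([.4844,.0767,.0138],-133.7)
E
```

```text
clock: 23.08
tool_pos: [0.4871, 0.0777, 0.0503]
orientation: [-180.0, -0.0, -133.6]
force: [-0.6, 0.0, -1.4]
opening: 0.0388
gripper_force: 30.0
turn [-0.0001 -0.0003  0.0004]
shift [0.0085 0.0042 0.1218] turnz 0.0004 pos [0.4871 0.0777 0.0503] rpy [-1.7999e+02 -5.0000e-02 -1.3363e+02]
```

```bash
python3 -m inch '0.008 0.004 0.05 0 0 0;0.008 0.004 0.09 0 0 0;0.008 0.004 0.11 0 0 0;0.008 0.004 0.12 0 0 0;0.008 0.004 0.12 0 0 0;0.008 0.004 0.12 0 0 0'
python3 -m inch '0 0 0 0 0 0;0 0 0 0 0 0;0 0 0 0 0 0;0 0 0 0 0 0' -0.1
python3 -m inch '0 0 -0.06 0 0 0;0 0 -0.12 0 0 0;0 0 -0.2 0 0 0;0 0 -0.3 0 0 0;0 0 -0.4 0 0 0;0 0 -0.5 0 0 0;0 0 -0.6 0 0 0;0 0 -0.6 0 0 0;0 0 -0.6 0 0 0'
python3 - <<'E'
from h import *
rel([.628,-.299,.22],-53.5);print(get_obs()["joint_pos"].round(1))
E
```

```text
clock: 23.58
tool_pos: [0.4846, 0.0767, 0.0146]
orientation: [-180.0, 0.1, -133.7]
force: [-0.1, -0.2, -1.0]
opening: 0.0393
gripper_force: 30.0
clock: 23.92
tool_pos: [0.4843, 0.0765, 0.0143]
orientation: [-180.0, 0.0, -133.7]
force: [0.5, 0.0, 0.1]
opening: 0.048
gripper_force: 0.0
clock: 24.67
tool_pos: [0.4849, 0.0768, 0.1959]
orientation: [-179.9, 0.3, -133.7]
force: [0.4, -0.9, -0.2]
opening: 0.0481
gripper_force: 0.0
turn [-0.0013  0.0009 -0.4454]
shift [ 0.5764 -1.2102 -0.0813] turnz -0.4454 pos [0.4849 0.0768 0.1959] rpy [-179.93    0.25 -133.68]
[ 32.    4.3 -24.7   0.  -60.7 -75.7]
```

```bash
python3 - <<'E'
from h import *
rel([.69,-.25,.24],-143.5)
E
python3 -m inch '0.2 -0.98 -0.1 0 0 0.054;0.2 -0.98 -0.1 0 0 0.054;0.2 -0.98 -0.1 0 0 0.054;0.2 -0.98 -0.1 0 0 0.054;0.2 -0.98 -0.1 0 0 0.054;0.2 -0.98 -0.1 0 0 0.054;0.2 -0.98 -0.1 0 0 0.054;0.2 -0.98 -0.1 0 0 0.054;0.2 -0.98 -0.1 0 0 0.054;0.2 -0.98 -0.1 0 0 0.054' -1
python3 - <<'E'
from h import *
rel([.69,-.25,.24],-143.5)
E
```

```text
turn [-0.0003  0.0014  0.0546]
shift [ 0.3152 -1.2469 -0.1468] turnz 0.0546 pos [0.4849 0.0768 0.1959] rpy [-179.93    0.25 -133.68]
clock: 25.5
tool_pos: [0.6545, -0.1707, 0.2216]
orientation: [179.9, -0.1, -143.5]
force: [-0.8, 0.5, -0.3]
opening: 0.0874
gripper_force: 0.0
turn [ 0.0007 -0.0007 -0.    ]
shift [ 0.0622 -0.2829 -0.0617] turnz -0.0 pos [ 0.6545 -0.1707  0.2216] rpy [ 1.7987e+02 -1.3000e-01 -1.4350e+02]
```

```bash
python3 -m inch '0.062 -0.28 -0.05 0 0 0;0.062 -0.28 -0.05 0 0 0;0.062 -0.28 -0.05 0 0 0;0.062 -0.28 -0.05 0 0 0;0.062 -0.28 -0.05 0 0 0;0.062 -0.28 -0.05 0 0 0'
python3 - <<'E'
from fixed import *
im=V['wrist'][1];cv2.imwrite("pics/w8.png",im[:,:,::-1])
f=lambda c:cv2.morphologyEx(hsv(V[c][1],(19,150,60),(32,255,255),pj(c,[.628,-.299,.03]),70 if c=='wrist' else 45).astype(np.uint8),cv2.MORPH_CLOSE,np.ones((31,31) if c=='wrist' else (13,13)))>0
go('yellow',f,[.628,-.299,np.radians(36.5)],0)
E
```

```text
clock: 26.0
tool_pos: [0.6898, -0.247, 0.2385]
orientation: [180.0, -0.0, -143.3]
force: [-0.6, 0.1, 0.6]
opening: 0.088
gripper_force: 0.0
yellow ['wrist'] [5353] [ 0.6284 -0.3005 35.9972] 0.013
yellow ['top'] [991] [ 0.6298 -0.3002 36.0263] 0.055
yellow ['scene'] [751] [ 0.627  -0.2981 35.4915] 0.067
yellow ['wrist', 'top', 'scene'] [5353, 991, 751] [ 0.6285 -0.3001 35.8565] 0.074
```

View pics/w8.png

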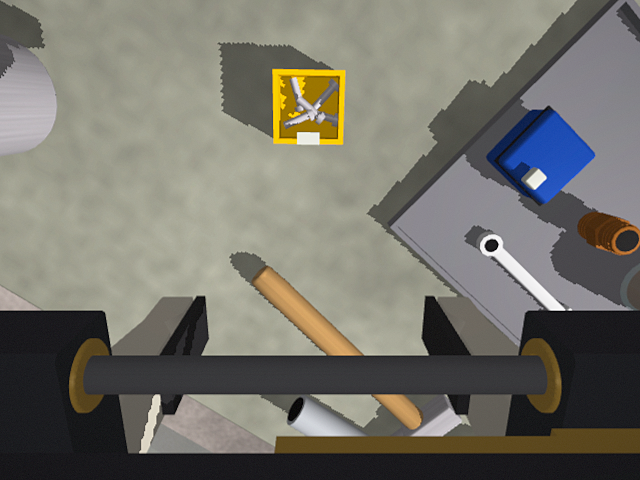

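The yellow box is clear at (309,107), with its tab at (308,138) pointing to the image bottom. The blue box and its key are at (541,155) and (535,179). The hammer lies at (340,340), away from the grasp.

Run:
```python
from h import *
P=cam("wrist");im=cv2.imread("pics/w8.png")[:,:,::-1].copy()
m=bluemask(im,proj(None,[[.545,-.12,.03]],P)[0]);m2=m.copy()
for i in ((P,m),): print(m.sum(),fit(MOD['blue'],[i],[.5445,-.119,-.06],.005))
print(back(None,[[20,100],[50,100]],.05,P))
rel([.6286,-.3002,.1],-144)
```

```text
5664 (array([ 0.5455, -0.1205, -1.084 ]), np.float64(0.155))
[[ 0.756469   -0.48106424  0.05      ]
 [ 0.74275124 -0.4626322   0.05      ]]
turn [-0.0001  0.0001  0.0036]
shift [ 0.269  -0.0167  0.4637] turnz 0.0036 pos [ 0.6903 -0.248   0.2391] rpy [-1.7999e+02  1.0000e-02 -1.4336e+02]
```

```bash
python3 -m inch '0.269 -0.016 0.3 0 0 0.0036;0.269 -0.016 0.3 0 0 0.0036;0.269 -0.016 0.4 0 0 0.0036;0.269 -0.016 0.46 0 0 0.0036;0.269 -0.016 0.46 0 0 0.0036;0.269 -0.016 0.46 0 0 0.0036;0.269 -0.016 0.46 0 0 0.0036'
python3 - <<'E'
from h import *
rel([.6286,-.3002,.015],-144)
cv2.imwrite("pics/w9.png",snapshot("wrist")[:,:,::-1])
E
```

```text
clock: 26.93
tool_pos: [0.6303, -0.3009, 0.1032]
orientation: [-179.9, 0.1, -144.0]
force: [0.9, 0.5, 0.9]
opening: 0.0872
gripper_force: 0.0
turn [-0.0008  0.0003  0.    ]
shift [0.0036 0.006  0.294 ] turnz 0.0 pos [ 0.6303 -0.3009  0.1032] rpy [-1.7985e+02  6.0000e-02 -1.4399e+02]
```

```bash
python3 -m inch '0.003 0.005 0.1 0 0 0;0.003 0.005 0.2 0 0 0;0.003 0.005 0.26 0 0 0;0.003 0.005 0.285 0 0 0;0.003 0.005 0.291 0 0 0;0.003 0.005 0.291 0 0 0;0.003 0.005 0.291 0 0 0'
python3 -m inch '0 0 0 0 0 0;0 0 0 0 0 0;0 0 0 0 0 0;0 0 0 0 0 0;0 0 0 0 0 0;0 0 0 0 0 0;0 0 0 0 0 0' 0.4
python3 -m inch '0 0 -0.1 0 0 0;0 0 -0.2 0 0 0;0 0 -0.3 0 0 0;0 0 -0.4 0 0 0;0 0 -0.5 0 0 0;0 0 -0.6 0 0 0;0 0 -0.65 0 0 0;0 0 -0.65 0 0 0;0 0 -0.65 0 0 0;0 0 -0.65 0 0 0'
python3 - <<'E'
from h import *
o=get_obs();rel([.60,-.09,.21],-183.8);print(o["joint_pos"].round(1))
E
```

```text
clock: 27.57
tool_pos: [0.6286, -0.3001, 0.0159]
orientation: [-179.8, 0.1, -144.0]
force: [0.2, 0.1, 0.6]
opening: 0.0874
gripper_force: 0.0
clock: 28.15
tool_pos: [0.6269, -0.2999, 0.0138]
orientation: [-180.0, -0.0, -144.0]
force: [-0.4, 0.1, 1.9]
opening: 0.056
gripper_force: 30.0
clock: 28.98
tool_pos: [0.626, -0.2994, 0.2069]
orientation: [179.9, -0.1, -144.1]
force: [0.1, -0.3, -2.8]
opening: 0.0559
gripper_force: 30.0
turn [ 0.0006 -0.0005  0.2208]
shift [-0.3396  0.6161 -0.0092] turnz 0.2208 pos [ 0.626  -0.2994  0.2069] rpy [ 1.7988e+02 -6.0000e-02 -1.4406e+02]
[ -9.5  23.    1.9  -0.1 -69.  -44.5]
```

```bash
python3 - <<'E'
from h import *
rel([.63,-.12,.21],-183.8)
E
python3 -m inch '-0.32 0.49 0 0 0 0.2208;-0.32 0.49 0 0 0 0.2208;-0.32 0.49 0 0 0 0.2208;-0.32 0.49 0 0 0 0.2208;-0.32 0.49 0 0 0 0.2208;-0.32 0.49 0 0 0 0.2208;-0.32 0.49 0 0 0 0.2208;-0.32 0.49 0 0 0 0.2208;-0.32 0.49 0 0 0 0.2208'
python3 -m inch '0 0 0 0 0 0;0 0 0 0 0 0;0 0 0 0 0 0'
python3 - <<'E'
from h import *
o=get_obs();print(o["tool_pos"],o["orientation"])
P=cam("wrist");im=snapshot("wrist");cv2.imwrite("pics/w10.png",im[:,:,::-1])
np.savez("w10.npz",K=P[0],R=P[1],t=P[2])
m=bluemask(im,proj(None,[[.545,-.12,.03]],P)[0])
print(m.sum(),fit(MOD['blue'],[(P,m)],[.5445,-.1195,-.06],.005))
print('jar',[fit(MOD['jar'],[(P,k['pixels'])],[.562,.069,0],.005,False) for k in cut_out("wrist","jar")[:1]])
E
```

```text
turn [ 0.0006 -0.0005  0.2208]
shift [-0.3618  0.4765 -0.0096] turnz 0.2208 pos [ 0.626  -0.2994  0.2069] rpy [ 1.7988e+02 -6.0000e-02 -1.4406e+02]
clock: 29.73
tool_pos: [0.6178, -0.125, 0.2074]
orientation: [-180.0, -0.1, 176.4]
force: [0.6, 0.4, -1.4]
opening: 0.0557
gripper_force: 30.0
clock: 29.98
tool_pos: [0.6181, -0.1252, 0.2083]
orientation: [-180.0, -0.0, 176.2]
force: [-0.2, -0.4, -2.2]
opening: 0.0559
gripper_force: 30.0
[ 0.61810876 -0.12515991  0.20829855] [-1.79997851e+02 -2.14262035e-02  1.76204044e+02]
5970 (array([ 0.5443, -0.1202, -7.0728]), np.float64(0.131))
jar [(array([0.5629, 0.0695, 0.    ]), np.float64(0.048))]
```

View pics/w10.png

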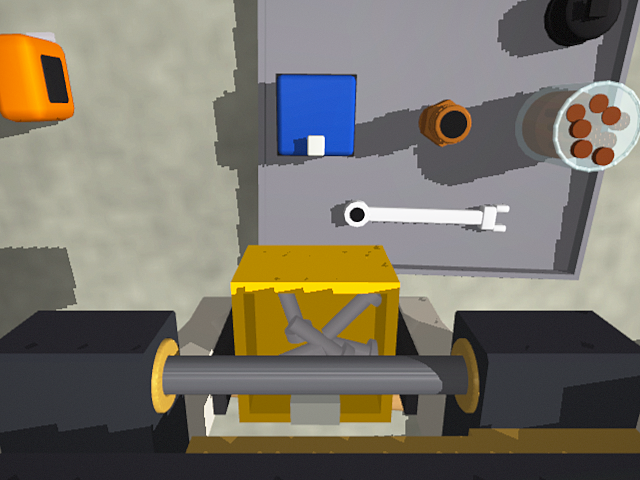

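The blue box's top spans (277,74) to (355,156) and its key is at (316,146). Nipple, wrench and cap all stand as placed, and the yellow box is held square with its tab to the rear.

Run:
```python
from h import *
d=np.load("w10.npz");P=(d['K'],d['R'],d['t']);im=cv2.imread("pics/w10.png")[:,:,::-1].copy()
print('hsv top',cv2.cvtColor(im,cv2.COLOR_RGB2HSV)[[85,110,150,155,110],[300,320,340,300,276]])
h=cv2.cvtColor(im,cv2.COLOR_RGB2HSV);m=np.zeros((480,640),np.uint8)
m[55:175,260:375]=cv2.inRange(h,(105,120,130),(128,255,255))[55:175,260:375]
w=np.zeros_like(m);w[130:165,300:335]=cv2.inRange(h,(0,0,130),(180,60,255))[130:165,300:335]
ys,xs=np.nonzero(w);print('key',xs.min(),xs.max(),ys.min(),ys.max())
# edges subpixel by row/col extents
def line(a,b): 
    p=np.polyfit(a,b,1)
    for _ in range(3):
        r=np.abs(b-np.polyval(p,a));k=r<=max(.8,np.median(r)*2);p=np.polyfit(a[k],b[k],1)
    return p
rows=np.arange(82,150);L=np.array([np.nonzero(m[r])[0].min() for r in rows])-.5;Rr=np.array([np.nonzero(m[r])[0].max() for r in rows])+.5
cols=np.r_[285:300,330:350];U=np.array([np.nonzero(m[:,c])[0].min() for c in cols])-.5;D=np.array([np.nonzero(m[:,c])[0].max() for c in cols])+.5
pl,pr,pu,pd=line(rows,L),line(rows,Rr),line(cols,U),line(cols,D)
def X(p,q): # col=p(row), row=q(col)
    r=(q[0]*p[1]+q[1])/(1-q[0]*p[0]);return [p[0]*r+p[1],r]
c=np.array([X(pl,pu),X(pr,pu),X(pr,pd),X(pl,pd)]);W=back(None,c,.045,P);print(c.round(1));print(W.round(4))
print('sides',[np.linalg.norm(W[i]-W[(i+1)%4]).round(4) for i in range(4)],'centre',W.mean(0).round(4))
for i,j in((1,0),(2,3),(0,3),(1,2)):
    v=W[j]-W[i];print(np.degrees(np.arctan2(v[1],v[0])).round(2))
k=back(None,[[(xs.min()+xs.max())/2,142]],.054,P);print('key',k,back(None,[[316,138]],.054,P))
```

```text
hsv top [[111 206 205]
 [110 212 202]
 [110 217 207]
 [116 119  60]
 [ 15  38  53]]
key 300 334 135 164
[[278.7  74.3]
 [355.6  75.8]
 [353.  155.3]
 [279.8 150.6]]
[[ 0.5143 -0.1442  0.045 ]
 [ 0.5188 -0.0909  0.045 ]
 [ 0.5733 -0.0948  0.045 ]
 [ 0.5663 -0.1482  0.045 ]]
sides [np.float64(0.0535), np.float64(0.0546), np.float64(0.0538), np.float64(0.0522)] centre [ 0.5432 -0.1195  0.045 ]
-94.86
-97.42
-4.39
-4.14
key [[ 0.56127627 -0.12058211  0.054     ]] [[ 0.55847549 -0.1211089   0.054     ]]
```

Run:
```python
from h import *
d=np.load("w10.npz");P=(d['K'],d['R'],d['t']);im=cv2.imread("pics/w10.png")[:,:,::-1].copy()
h=cv2.cvtColor(im,cv2.COLOR_RGB2HSV);T=np.array([0.6181,-.1252,.2083])
Rt=R.from_euler('xyz',[180,0,176.2],degrees=True)
for col in (262,300,340,370):
    c=cv2.inRange(h[:,col:col+1],(18,120,80),(33,255,255)).ravel()>0;r=np.nonzero(c[230:300])[0]+230
    v=h[r.min():300,col,2];e=r.min()+np.argmax(np.abs(np.diff(v.astype(int))))+1
    print(col,r.min(),e,Rt.inv().apply(back(None,[[col,r.min()-.5]],T[2]-.0138,P)-T).round(4),Rt.inv().apply(back(None,[[col,283]],T[2]+.0262,P)-T).round(4),v[25:50])
rel([.5431,-.1197,.10],175.6)
```

```text
262 245 290 [[ 0.0263 -0.0227  0.0138]] [[ 0.0259 -0.0181 -0.0262]] [180 183 183 183 182 183 180 183 184 182 182 172 251 255 253 252 252 253
 255 234 151 161 165 164 162]
300 245 289 [[ 0.0263 -0.0068  0.0138]] [[ 0.0259 -0.0055 -0.0262]] [184 184 182 184 184 182 184 184 183 183 180 172 250 255 253 252 254 255
 235 154 162 165 165 165 163]
340 245 282 [[0.0263 0.01   0.0138]] [[ 0.0259  0.0078 -0.0262]] [184 185 184 184 182 183 185 184 184 184 182 172 250 255 252 252 252 252
 252 252 252 253 255 241 170]
370 245 293 [[0.0263 0.0226 0.0138]] [[ 0.0259  0.0177 -0.0262]] [184 182 183 183 183 182 183 183 182 181 181 174 237 255 253 252 252 252
 252 252 253 255 236 135 121]
turn [ 0.     -0.      0.0033]
shift [0.2508 0.0009 0.3617] turnz 0.0033 pos [ 0.6182 -0.125   0.2085] rpy [180.   -0.  176.2]
```

```bash
python3 -m inch '0.2525 0.001 0 0 0 0.0033;0.2525 0.001 0 0 0 0.0033;0.2525 0.001 0.05 0 0 0.0033;0.2525 0.001 0.12 0 0 0.0033;0.2525 0.001 0.2 0 0 0.0033;0.2525 0.001 0.28 0 0 0.0033;0.2525 0.001 0.36 0 0 0.0033;0.2525 0.001 0.36 0 0 0.0033;0.2525 0.001 0.36 0 0 0.0033;0.2525 0.001 0.36 0 0 0.0033'
python3 -m inch '0 0 0 0 0 0;0 0 0 0 0 0'
python3 - <<'E'
from h import *
rel([.5426,-.1197,.060],175.6)
E
```

```text
clock: 30.92
tool_pos: [0.5436, -0.1194, 0.1019]
orientation: [-180.0, 0.1, 175.6]
force: [0.7, -0.8, -1.0]
opening: 0.0558
gripper_force: 30.0
clock: 31.08
tool_pos: [0.5437, -0.1192, 0.1022]
orientation: [180.0, 0.2, 175.6]
force: [-0.2, 0.0, -1.1]
opening: 0.0555
gripper_force: 30.0
turn [0.0001 0.0008 0.0001]
shift [ 0.0038 -0.002   0.1405] turnz 0.0001 pos [ 0.5437 -0.1192  0.1022] rpy [1.7998e+02 1.5000e-01 1.7562e+02]
```

```bash
python3 -m inch '0.004 -0.002 0.05 0 0 0;0.004 -0.002 0.09 0 0 0;0.004 -0.002 0.11 0 0 0;0.004 -0.002 0.12 0 0 0;0.004 -0.002 0.128 0 0 0;0.004 -0.002 0.128 0 0 0;0.004 -0.002 0.128 0 0 0;0.004 -0.002 0.128 0 0 0'
python3 - <<'E'
from h import *
rel([.5426,-.1197,.0592],175.6)
E
```

```text
clock: 31.75
tool_pos: [0.5418, -0.1197, 0.0627]
orientation: [180.0, 0.0, 175.6]
force: [0.2, 0.0, -1.6]
opening: 0.0561
gripper_force: 30.0
turn [0.     0.0003 0.0001]
shift [-0.0026  0.0003  0.0118] turnz 0.0001 pos [ 0.5418 -0.1197  0.0627] rpy [1.8000e+02 5.0000e-02 1.7562e+02]
```

```bash
python3 -m inch '-0.002 0 0.004 0 0 0;-0.002 0 0.008 0 0 0;-0.002 0 0.0115 0 0 0;-0.002 0 0.0115 0 0 0;-0.002 0 0.0115 0 0 0'
python3 - <<'E'
from h import *
o=get_obs();print(o["tool_pos"],o["force"],o["gripper_force"])
E
```

```text
clock: 32.17
tool_pos: [0.5421, -0.1198, 0.0587]
orientation: [-180.0, 0.0, 175.6]
force: [0.1, 0.4, -2.4]
opening: 0.0562
gripper_force: 30.0
[ 0.54206448 -0.11978008  0.05871263] [ 0.12597275  0.37780558 -2.41613704] 29.999495297670364
```

```bash
python3 -m inch '0 0 0 0 0 0;0 0 0 0 0 0;0 0 0 0 0 0;0 0 0 0 0 0' -0.6
python3 -m inch '0 0 -0.06 0 0 0;0 0 -0.12 0 0 0;0 0 -0.2 0 0 0;0 0 -0.3 0 0 0;0 0 -0.4 0 0 0;0 0 -0.5 0 0 0;0 0 -0.6 0 0 0;-0.2 0 -0.6 0 0 0;-0.3 0 -0.6 0 0 0;-0.3 0 -0.6 0 0 0'
python3 -m inch '0 0.0 -0.2 0 0 0;0 0 -0.3 0 0 0;0 0 -0.3 0 0 0;0 0 -0.3 0 0 0;0 0 -0.3 0 0 0'
python3 - <<'E'
from fixed import *
cv2.imwrite("pics/w11.png",V['wrist'][1][:,:,::-1]);im=V['wrist'][1];P=V['wrist'][0]
m=cv2.morphologyEx(hsv(im,(19,150,60),(32,255,255),pj('wrist',[.5445,-.12,.065]),70).astype(np.uint8),cv2.MORPH_CLOSE,np.ones((31,31)))>0
for z in(.045,.049,.054): print('yellow',z,m.sum(),fit(MOD['yellow'],[(P,m)],[.5445,-.12,-.08],z))
for t,k,p in(("jar",'jar',[.5625,.069,0]),("iron_cap",'cap',[.484,.0767,0]),("bronze_nipple",'nip',[.554,-.0255,0]),("wrench",'wrench',[.629,-.033,np.radians(84.3)])):
  for r in cut_out("wrist",t)[:3]:
    if r['p']>.3: print(t,round(r['p'],2),r['rect'],fit(MOD[k],[(P,r['pixels'])],p,.005,k=='wrench'))
  r=mask("scene",t,pj('scene',[*p[:2],.02]))
  if r is not None: print('scene',t,fit(MOD[k],[(V['scene'][0],r)],p,.005,k=='wrench'))
E
```

```text
clock: 32.5
tool_pos: [0.5421, -0.1198, 0.0588]
orientation: [-180.0, 0.0, 175.6]
force: [-0.0, -0.4, -0.3]
opening: 0.0695
gripper_force: 0.0
clock: 33.33
tool_pos: [0.6363, -0.1269, 0.2383]
orientation: [-180.0, 0.1, 175.6]
force: [0.6, 0.0, -0.8]
opening: 0.0701
gripper_force: 0.0
clock: 33.75
tool_pos: [0.6319, -0.1266, 0.3293]
orientation: [180.0, 0.1, 175.6]
force: [0.0, 0.4, -0.4]
opening: 0.0702
gripper_force: 0.0
yellow 0.045 4297 (array([ 0.5436, -0.1209, -4.2338]), np.float64(0.014))
yellow 0.049 4297 (array([ 0.5439, -0.121 , -4.3061]), np.float64(0.019))
yellow 0.054 4297 (array([ 0.5441, -0.1209, -4.3552]), np.float64(0.035))
jar 0.77 [467.5, 65.6, 84.5, 71.5] (array([0.5626, 0.0668, 0.    ]), np.float64(0.049))
scene jar (array([0.5624, 0.0699, 0.    ]), np.float64(0.053))
iron_cap 0.57 [485.7, 0.0, 52.0, 42.7] (array([0.4845, 0.0757, 0.    ]), np.float64(0.04))
scene iron_cap (array([0.4834, 0.0785, 0.    ]), np.float64(0.184))
bronze_nipple 0.55 [393.2, 86.1, 39.2, 34.2] (array([ 0.5546, -0.0258,  0.    ]), np.float64(0.078))
scene bronze_nipple (array([ 0.5542, -0.024 ,  0.    ]), np.float64(0.089))
wrench 0.98 [336.9, 162.7, 128.2, 23.4] (array([ 6.30900e-01, -3.37000e-02,  8.42745e+01]), np.float64(0.151))
scene wrench (array([ 6.3000e-01, -3.1800e-02,  8.4466e+01]), np.float64(0.246))
```

View pics/w11.png

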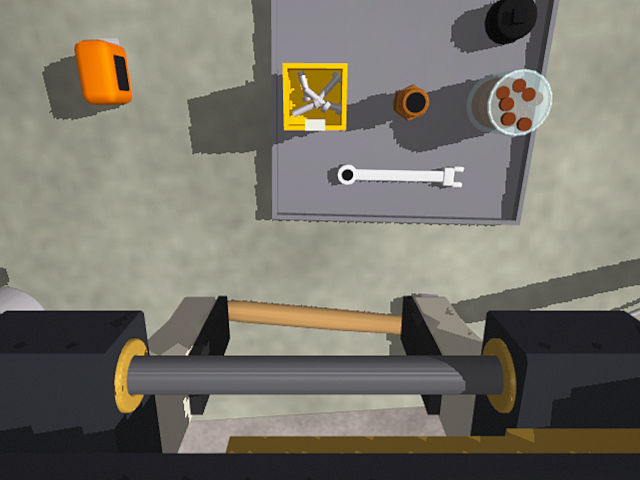

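Everything is in place: the yellow box sits at (315,97) on the blue box, with the best fit at the fully seated height. The nipple is at (411,102), the wrench is parallel at (400,176), and the cap is in front of the jar at (511,20).

```bash
python3 -c "
from plant import *
print(close_job())"
```

```text
the job is handed in; nothing more can be done
None
```

The repair kit is set out in the order asked and handed in at about 34 s; a last camera check put every piece within about 2 mm of its place, with the yellow box fully down on the blue one.

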